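# Hold the bar lamp level over the wet ink drawing

### The job

Pull the small bar lamp out of its charging dock, which grips the plug with a sprung catch, and hold it up as a light over the drawing pad: level, light strip facing down, centred over the sheet, in line with the sheet's long side and about 13 cm above the paper. The ink is wet, so nothing may touch the sheet, and leave the other things on the desk where they are. Finish still holding the lamp there, steady in the gripper; do not put it down.

Things in the scene. Friction and masses are not known exactly. Their poses are not given: they have to be found in the camera images.
- lamp: Bar lamp, aluminium, 145 mm long, 30 mm wide (its y), 24 mm thick (its z), 0.14 to 0.22 kg, black plug at one end. Origin in mid body near the centre of mass: a good place to grip across the 30 mm. x points along it to the plug (body x = -75 to +70 mm, plug to +112), z out of its plain back. At the start its origin is 115 mm above the desk and x points 45 deg down, away from the robot.
- lamp_strip (a point): Middle of the white light strip, on the lamp's -z face (at -6, 0, -13 mm in the lamp's frame, with its axes). In the dock it faces down and towards the robot, the lamp's free end up towards the robot. To bring the lamp level with the strip down, raise the plug end 45 deg about the lamp's y axis.
- lamp_plug (a point): Tip of the lamp's black plug, at (112, 0, 0) mm in the lamp's frame, with its axes. The plug is 42 mm long, 21 mm wide, 16 mm thick.
- dock: Charging dock, fixed to the desk: grey base 150 x 84 x 18 mm (x -90 to +60 mm) with a black socket block 43 mm wide, its top 77 mm up. Origin on the desk, x away from the robot, z up. The socket leans 45 deg: the lamp comes out along (-0.707, 0, 0.707) of the dock frame.
- dock_home (a point): Where the lamp's origin lies when the lamp is fully seated in the dock: at (-67, 0, 115) mm in the dock's frame, with the dock's axes. Two sprung catches in the socket hold the plug: it takes 10 to 20 N to pull it past them (grip with 40 N), within the first 10 mm; the plug is clear of the socket after 42 mm.
- pad: Drawing pad, fixed, flat on the desk, 260 mm (x) by 190 mm (y), 12 mm thick, white sheet with fresh black ink strokes on top. Origin at the centre of its underside, x along the long side. Dock and pad may be either way round: one on the left, the other on the right.
- sheet (a point): Centre of the sheet's upper face, 12 mm above the desk, with the pad's axes (x along the long side, z up).
- tape: Bystander: roll of paper tape lying flat, 80 mm across, 25 mm high. Origin under its centre.
- tape_small: Bystander: roll of masking tape lying flat, 60 mm across, 20 mm high. Origin under its centre.
- ink: Bystander: ink jar 48 mm across, 60 mm high. Origin under its centre.
- loupe: Bystander: black stand magnifier, 68 mm across, 50 mm high. Origin under its centre.
- pen: Bystander: black pen lying along its x, 130 mm long, 13 mm thick. Origin under its centre.
- marker: Bystander: grey marker lying along its x, 130 mm long, 13 mm thick. Origin under its centre.
- eraser: Bystander: eraser 45 x 22 x 13 mm. Origin under its centre.
There are look-alikes about, which are no part of the job. There is more than one size of the lamp; the one meant has the size given above.

How it is judged:
By the outcome, as a careful person would: the job done as asked, in the order asked, and still so for the second after the job is handed in, while the arm keeps its last pose, push and grip.
It also fails if it takes over 40 s, if anything falls off the work surface, if the arm or the gripper's body presses on something with over 40 N, if the wrist force passes 120 N, or if a joint passes its speed limit or range.

### The arm

A 6-joint arm with a two-finger parallel gripper is mounted at the origin on the work surface. World frame = base frame: x ahead of the robot, y to its left, z up, the work surface at z = 0. Lengths are in mm, angles in rad, forces in N, time in s.
With the tool pointing down it reaches from about 350 to 875 mm from the base axis. Payload 4.2 kg.
Tool frame: the origin (TCP) lies between the finger pads; the fingertips stand 25 mm ahead of it and the grasp point (between the pads) lies 6 mm ahead of it; z points along the fingers, y is the line along which they close (so a half turn about z gives the same grasp; the last joint's range is limited). The gripper opens to 85 mm and grips with 20 to 120 N. Pads are 22 mm wide; open, the fingers measure 114 mm over their backs; the gripper's body (76 mm by 85 mm) begins 54 mm behind the grasp point. The pads swing forward as they close: fully open they stand 13 mm farther back than shut.
Start: joints at [-0.947, 0.385, 0.008, 0, -1.194, -0.259], TCP at [222.991, -583.845, 256.312] pointing down, gripper open.
Joint ranges: [-3.14, 3.14], [-1.21, 2.06], [-1.07, 1.41], [-3.16, 2.05], [-2.99, -0.16], [-3.1, 3.1]. Speed limits (rad/s): [2.79, 2.79, 3.14, 3.14, 3.14, 3.14].

### API

Orientations are given as a unit quaternion [x, y, z, w].
In Python, from bench import read_state, get_image, job_done gives the robot as it stands.
- The arm moves only by the tool play_rows, never from a script. Its argument "series" is a list of rows, each a list of 6 numbers: the shift along the world's x, y, z in mm, then the turn, a rotation vector about the world's x, y, z in units of 6 degrees (1.0 is 6 degrees). A call has 1 to 20 rows; each row shifts and turns the commanded pose from where the row before left it; what a row does not reach is not made up. A row lasts 1/12 s, in which the tool goes at most 41.7 mm and 7.16 degrees, less where a joint would pass 70% of its speed; a pose out of reach is approached as far as the arm can. A call is refused whole if a number of a shift passes 41.7 or a number of a turn 1, either way. A call with a gripper value outside its range is refused whole. "gripper" is the opening, from 0 (shut) to 1 (fully open), set as the call begins (left out, the last holds). The fingers move at their own pace and stop on an object; the grip force is fixed at half the most. Time passes only in rows, so rows that do not move let the fingers close. It gives the time, the measured TCP pose, the force, the opening and the grip force at its end, in the units of the state.
- read_state(): the state, without advancing time (a new reading comes with each control period).
- get_image(name): name is "side" or "top" or "wrist"; returns a dict with "image" (480x640x3 uint8, red, green, blue), "fx", "fy", "cx", "cy" (pixels), "dist_coeffs" ([k1, k2, p1, p2, k3] as OpenCV has them; the pictures are not rectified), "eye" and "rotation" of the camera in the world. Camera axes: x right, y down, z forward; pixel columns grow to the right and rows downward; lengths in mm; the calibration is good to about 2 mm. A picture is of the moment at which its call begins. There is no depth.
- job_done(): hands the job in; it is judged then, once.
The state is a dict: "clock": time; "joints": joint angles; "joint_vel": joint speeds; "joint_efforts": joint torques, N m; "position": TCP position; "ee_rot": TCP orientation; "contact_force": force on the tool from outside, world axes, zero at the start; "wrist_torque": the same for the moment, N m; "gripper_width": finger opening in mm; "grasp_force": force on a finger pad.
Only numpy, scipy, OpenCV 4.12 (cv2) and the standard library are available. Lean on these libraries where they do the work, as an engineer would, in place of code of your own. Each camera call takes 0.05 s, during which the arm holds its last target. There are 200 camera calls.

## Working session

There is one attempt and no reset: what is moved stays moved. The work goes in short steps, Python scripts to look and compute and a tool call to move; the robot and the scene stay as the last step left them, time stands still between calls to the robot, and variables do not carry over. Pictures are saved under pics/ and viewed, at most 10 in all, crops included, and the job is handed in when it is done.

Besides the shell and the picture viewer there is one more tool, called after "Emit:" by a JSON object that holds its "method" and its "body", one argument or row to a line. play_rows: Moves the arm, as the interface text tells. Its arguments: {"type":"object","properties":{"series":{"type":"array","items":{"type":"array","items":{"type":"number"}}},"gripper":{"type":"number"}},"required":["series"]}

```bash
mkdir -p pics
cat > h.py <<'E'
import numpy as np, cv2, pickle
from bench import read_state, get_image, job_done
def snap(name, fn):
    d=get_image(name); cv2.imwrite(f'pics/{fn}.png', cv2.cvtColor(d['image'],cv2.COLOR_RGB2BGR))
    pickle.dump(d,open(f'pics/{fn}.pkl','wb')); return d
def load(fn): return pickle.load(open(f'pics/{fn}.pkl','rb'))
def K(d): return np.array([[d['fx'],0,d['cx']],[0,d['fy'],d['cy']],[0,0,1.]])
def R(d): return np.array(d['rotation']).reshape(3,3)
def ray(d,px):
    p=cv2.undistortPoints(np.array(px,float).reshape(-1,1,2),K(d),np.array(d['dist_coeffs'],float)).reshape(-1,2)
    return np.c_[p,np.ones(len(p))]@R(d).T
def onz(d,px,z):
    r=ray(d,px); e=np.array(d['eye'],float); return e+r*((z-e[2])/r[:,2])[:,None]
def proj(d,P):
    Rc=R(d).T; e=np.array(d['eye'],float)
    return cv2.projectPoints(np.array(P,float).reshape(-1,1,3),cv2.Rodrigues(Rc)[0],-Rc@e,K(d),np.array(d['dist_coeffs'],float))[0].reshape(-1,2)
E
python3 - <<'E'
from h import *
for n in ('top','side'):
    d=snap(n,n+'0'); print(n,d['eye'],np.round(R(d),3).tolist(),d['fx'])
print(read_state())
E
```

```text
Traceback (most recent call last):
  File "h.py", line 8, in R
    def R(d): return np.array(d['rotation']).reshape(3,3)
                     ~~~~~~~~~~~~~~~~~~~~~~~~~~~~~~~^^^^^
ValueError: cannot reshape array of size 4 into shape (3,3)
```

View pics/top0.png

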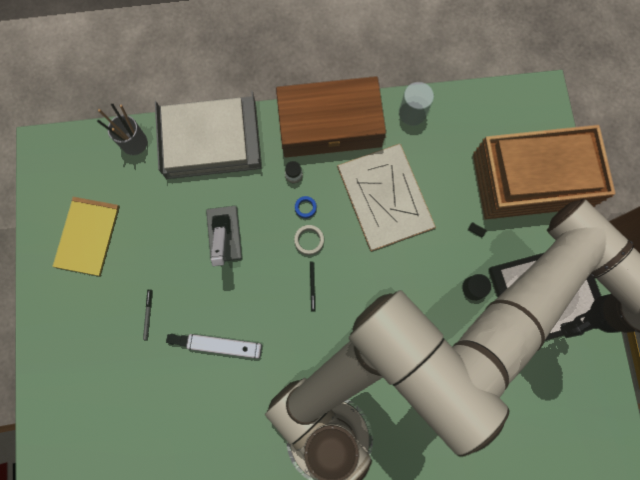

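The top view shows the dock with a short lamp at about (222,235) and the pad at (386,197). A longer look-alike lamp lies on the desk at (215,345).

```bash
sed -i "s/^def R(d).*/from scipy.spatial.transform import Rotation as Ro\ndef R(d): return Ro.from_quat(d['rotation']).as_matrix()/" h.py
python3 - <<'E'
from h import *
d=load('top0') if __import__('os').path.exists('pics/top0.pkl') else snap('top','top0')
s=snap('side','side0')
for q in (d,s): print(q['eye'],np.round(R(q),3).tolist(),q['fx'])
print(proj(d,[[0,0,0]]))
print('pad corners',onz(d,[[338,166],[402,147],[434,229],[372,248]],12).round(0).tolist())
print('dock base corners',onz(d,[[207,208],[238,205],[241,257],[210,262]],18).round(0).tolist())
print('decoy',onz(d,[[168,340],[260,352]],20).round(0).tolist())
a=cv2.imread('pics/top0.png')[185:305,155:315]
cv2.imwrite('pics/c1.png',cv2.resize(a,None,fx=5,fy=5,interpolation=cv2.INTER_CUBIC))
print({k:v for k,v in read_state().items() if k in('clock','position','ee_rot','gripper_width','contact_force')})
E
```

```text
[ 191.75317111    6.82000064 1478.89553563] [[-0.111, -0.972, 0.209], [-0.994, 0.11, -0.019], [-0.004, -0.21, -0.978]] 554.3934043246263
[  314.17595412 -1101.59702146   888.03977023] [[0.986, -0.088, 0.143], [-0.167, -0.586, 0.793], [0.014, -0.806, -0.592]] 572.9028407851913
[[328.75046979 438.90902135]]
pad corners [[719.0, -110.0, 12.0], [754.0, -295.0, 12.0], [510.0, -348.0, 12.0], [476.0, -173.0, 12.0]]
dock base corners [[637.0, 261.0, 18.0], [635.0, 176.0, 18.0], [490.0, 180.0, 18.0], [486.0, 264.0, 18.0]]
decoy [[292.0, 387.0, 20.0], [235.0, 152.0, 20.0]]
{'clock': 0.1, 'position': array([ 222.83407597, -583.41257146,  255.30716019]), 'ee_rot': array([-1.81322227e-01,  9.83423224e-01,  9.78095560e-04, -2.37793770e-04]), 'contact_force': array([-0.49865724, -0.4817629 , -1.16859496]), 'gripper_width': 85.47109128484092}
```

View pics/c1.png

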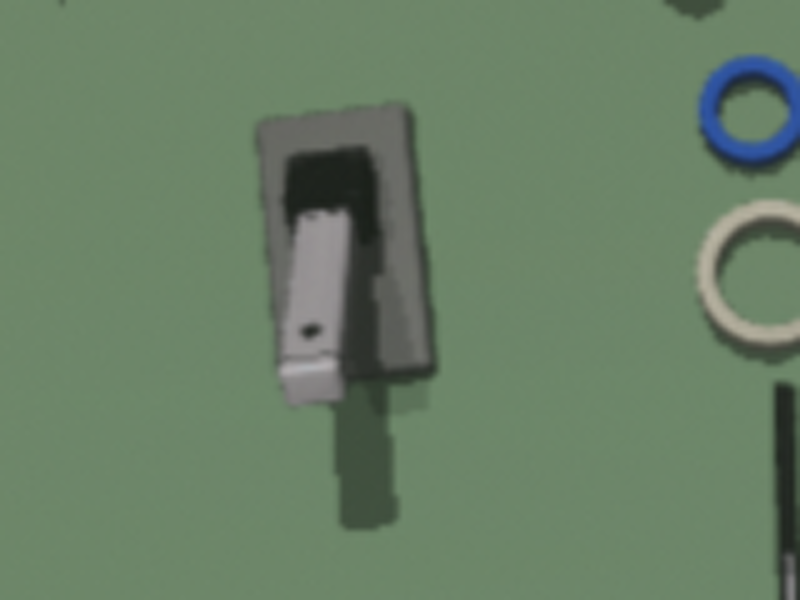

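View pics/side0.png

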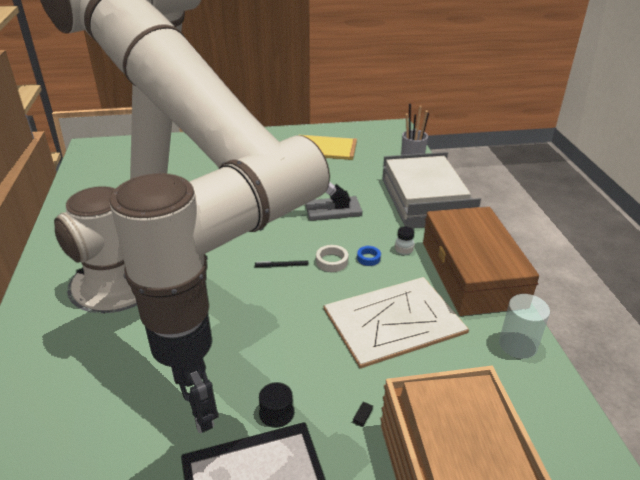

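In the crop, the docked lamp has its free end at about (312,385) and meets the socket at about (325,212). The dock base corners are at about (258,122), (408,105) and (435,375). Its free end is up towards the robot. The lamp lying at (215,345) is about 240 mm long overall, too long for the 187 mm given (body plus plug), so the docked one is meant. In the side view the arm hides it.

Run:
```python
from h import *
from scipy.optimize import least_squares as ls
d=load('top0'); s=load('side0')
c=lambda p:(np.array(p)+.5)/5-.5+np.array([155,185])
def fit(model,z,obs,x0):
    def P(v): 
        C,S=np.cos(v[2]),np.sin(v[2]); m=np.array(model,float)
        return np.c_[v[0]+C*m[:,0]-S*m[:,1],v[1]+S*m[:,0]+C*m[:,1],np.full(len(m),z)]
    r=ls(lambda v:np.concatenate([(proj(q,P(v))-o)[list(i)].ravel() if i else [] for q,o,i in obs]),x0)
    return r.x,r.fun.round(1)
# pad
m=[[130,95],[130,-95],[-130,-95],[-130,95]]
top=np.array([[338,166],[402,147],[434,229],[372,248]]); side=np.array([[465,324],[358,360],[325,309],[424,282]])
# side order: +x is right in side image -> corners (130,95) far right etc.
side=np.array([[424,281],[466,323],[358,359],[325,312]])
for nm,o in (('top',[(d,top,range(4))]),('side',[(s,side,range(4))]),('both',[(d,top,range(4)),(s,side,range(4))])):
    v,f=fit(m,12,o,[614,-231,.2]); print('pad',nm,v.round(3),f)
m=[[60,42],[60,-42],[-90,-42],[-90,42]]
o=np.array([c([258,122]),c([408,105]),c([431,364]),c([279,368])])
v,f=fit(m,18,[(d,o,range(4))],[570,220,0]); print('dock',v.round(3),f)
# lamp overlay
Rd=Ro.from_euler('z',v[2]).as_matrix(); O=np.array([v[0],v[1],0])+Rd@[-67,0,115]
Rl=Rd@np.array([[.7071,0,.7071],[0,1,0],[-.7071,0,.7071]])
print('lamp',O.round(1))
P=[O+Rl@np.array(p,float) for p in ([-75,15,12],[-75,-15,12],[-75,-15,-12],[-75,15,-12],[70,15,12],[70,-15,12])]
print('pred crop px',((proj(d,P)-[155,185]+.5)*5-.5).round(0).tolist())
```

```text
pad top [ 6.15207e+02 -2.31584e+02  2.18000e-01] [ 0.2 -1.  -0.1 -2.8  1.8  0.2 -1.8  3.4]
pad side [ 6.21713e+02 -2.27004e+02  2.49000e-01] [-2.  -5.5  2.3  4.7  2.   5.3 -2.8 -7.5]
pad both [ 6.18937e+02 -2.29865e+02  2.35000e-01] [-1.1 -1.5 -1.8 -4.2  1.5 -1.9 -1.7  2.4 -1.9 -4.3  1.5  6.6 -0.   6.1
 -3.6 -7.2]
dock [ 5.78543e+02  2.21883e+02 -3.00000e-03] [-0.1 -1.6  0.4 -1.5  0.2  0.2 -0.6  2.8]
lamp [511.5 222.1 115. ]
pred crop px [[273.0, 360.0], [335.0, 354.0], [344.0, 395.0], [282.0, 401.0], [297.0, 206.0], [354.0, 199.0]]
```

Emit:
{"method": "play_rows", "body": {
  "series": [
    [13,27,4,0,0,-0.116],
    [13,27,4,0,0,-0.116],
    [13,27,4,0,0,-0.116],
    [13,27,4,0,0,-0.116],
    [13,27,4,0,0,-0.116],
    [13,27,4,0,0,-0.116],
    [13,27,4,0,0,-0.116],
    [13,27,4,0,0,-0.116],
    [13,27,4,0,0,-0.116],
    [13,27,4,0,0,-0.116],
    [13,27,4,0,0,-0.116],
    [13,27,4,0,0,-0.116],
    [13,27,4,0,0,-0.116],
    [13,27,4,0,0,-0.116],
    [13,27,4,0,0,-0.116]
  ],
  "gripper": 1
}}

```text
clock: 1.35
position: [418.0, -177.3, 316.3]
ee_rot: [-0.091, 0.996, 0.0, -0.0]
contact_force: [0.6, -0.6, -0.3]
gripper_width: 85.4
grasp_force: 0.0
```

Emit:
{"method": "play_rows", "body": {
  "series": [
    [13,27,0,0,0,-0.116],
    [13,27,0,0,0,-0.116],
    [13,27,0,0,0,-0.116],
    [13,27,0,0,0,-0.116],
    [13,27,0,0,0,-0.116],
    [13,27,0,0,0,-0.116],
    [13,27,0,0,0,-0.116],
    [13,27,0,0,0,-0.116],
    [13,27,0,0,0,-0.116],
    [13,27,0,0,0,-0.116],
    [13,27,0,0,0,-0.116],
    [13,27,0,0,0,-0.116],
    [13,27,0,0,0,-0.116],
    [13,27,0,0,0,-0.116],
    [13,27,0,0,0,-0.116]
  ]
}}

```text
clock: 2.6
position: [613.2, 227.5, 315.6]
ee_rot: [0.0, 1.0, -0.0, -0.001]
contact_force: [0.8, -0.4, 0.1]
gripper_width: 85.6
grasp_force: 0.0
```

Emit:
{"method": "play_rows", "body": {
  "series": [
    [0,0,-6,0,0.75,0],
    [0,0,-6,0,0.75,0],
    [0,0,-6,0,0.75,0],
    [0,0,-6,0,0.75,0],
    [0,0,-6,0,0.75,0],
    [0,0,-6,0,0.75,0],
    [0,0,-6,0,0.75,0],
    [0,0,-6,0,0.75,0],
    [0,0,-6,0,0.75,0],
    [0,0,-6,0,0.75,0],
    [0,0,0,0,0,0],
    [0,0,0,0,0,0]
  ]
}}

```text
clock: 3.6
position: [613.3, 225.9, 253.6]
ee_rot: [0.001, 0.923, -0.001, -0.384]
contact_force: [-0.2, -0.4, -0.1]
gripper_width: 85.5
grasp_force: 0.0
```

Run:
```python
from h import *
w=snap('wrist','w1'); s=snap('side','s1'); t=snap('top','t1')
st=read_state(); print({k:np.round(st[k],3) for k in('clock','joints','position','contact_force')}); print(Ro.from_quat(st['ee_rot']).as_matrix().round(3)); print(w['eye'],R(w).round(2).tolist())
a=w['image']; b=s['image'][150:270,270:430]; b=cv2.resize(b,(640,480),interpolation=cv2.INTER_CUBIC)
cv2.imwrite('pics/m1.png',cv2.cvtColor(cv2.resize(np.hstack([a,b]),(800,300)),cv2.COLOR_RGB2BGR))
```

```text
{'clock': np.float64(3.75), 'joints': array([ 0.452,  0.809,  0.714, -0.382, -2.17 , -2.124]), 'position': array([612.897, 226.284, 257.997]), 'contact_force': array([ 0.464, -0.294, -0.012])}
[[-0.71  -0.001 -0.704]
 [-0.001  1.    -0.   ]
 [ 0.704  0.001 -0.71 ]]
[641.3661601  225.95192186 390.9845622 ] [[0.0, 0.89, -0.46], [1.0, -0.0, -0.0], [-0.0, -0.46, -0.89]]
```

View pics/w1.png

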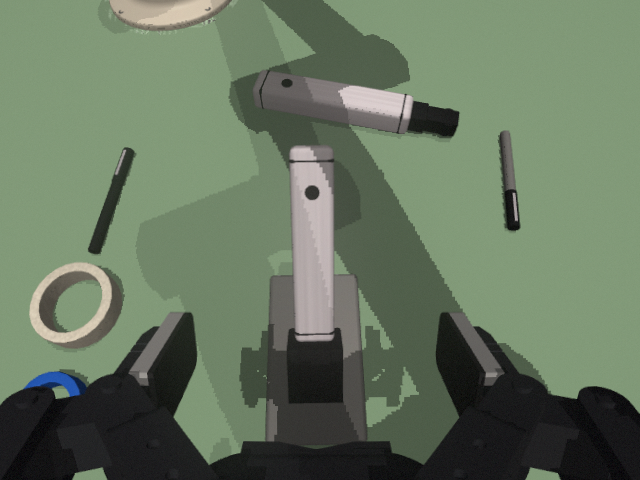

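In the wrist view the docked lamp runs from its free end at (312,150) to the socket at (315,338), almost straight in line. The long look-alike is at (350,100).

Run:
```python
from h import *
from scipy.optimize import least_squares as ls
w=load('w1'); t=load('top0')
m=np.array([[-75,0,12],[70,0,12]],float)
ob=np.array([[312,160.5],[315.5,335]])
c=lambda p:(np.array(p)+.5)/5-.5+np.array([155,185])
obt=np.array([c([313,360]),c([326,211])])
def P(v,m):
    Rl=Ro.from_euler('z',v[2]).as_matrix()@np.array([[.7071,0,.7071],[0,1,0],[-.7071,0,.7071]])
    return np.array([v[0],v[1],115])+m@Rl.T
for nm,f in (('w',lambda v:(proj(w,P(v,m))-ob).ravel()),('t',lambda v:(proj(t,P(v,m))-obt).ravel())):
    r=ls(f,[511,220,0]); print(nm,r.x.round(3),r.fun.round(1))
mm=np.array([[-75,15,12],[-75,-15,12],[70,15,12],[70,-15,12]],float)
print(proj(w,P(r.x,mm)).round(0).tolist())
```

```text
w [5.11568e+02 2.24196e+02 2.20000e-02] [ -0.2 -11.5   0.2  10.6]
t [5.08407e+02 2.19620e+02 4.10000e-02] [ 0.1  0.5 -0.1 -0.5]
[[327.0, 144.0], [280.0, 146.0], [331.0, 340.0], [291.0, 342.0]]
```

Emit:
{"method": "play_rows", "body": {
  "series": [
    [0,-0.3,-5,0,0,0.03],
    [0,-0.3,-5,0,0,0.03],
    [0,-0.3,-5,0,0,0.03],
    [0,-0.3,-5,0,0,0.03],
    [0,-0.3,-5,0,0,0.03],
    [0,-0.3,-5,0,0,0.03],
    [0,-0.3,-5,0,0,0.03],
    [0,-0.3,-4,0,0,0.03],
    [-8,0,-8,0,0,0],
    [-8,0,-8,0,0,0],
    [-8,0,-8,0,0,0],
    [-8,0,-8,0,0,0],
    [-8,0,-8,0,0,0],
    [-8,0,-8,0,0,0],
    [0,0,0,0,0,0]
  ]
}}

```text
clock: 5.0
position: [563.4, 223.7, 167.9]
ee_rot: [-0.012, 0.923, -0.005, -0.384]
contact_force: [0.8, 0.6, -0.0]
gripper_width: 84.9
grasp_force: 0.0
```

Run:
```python
from h import *
w=snap('wrist','w2'); s=snap('side','s2')
st=read_state(); print({k:np.round(st[k],3) for k in('clock','joints','position','contact_force')}); print(Ro.from_quat(st['ee_rot']).as_matrix().round(3).tolist())
a=w['image']; b=s['image'][150:270,270:430]; b=cv2.resize(b,(640,480),interpolation=cv2.INTER_CUBIC)
cv2.imwrite('pics/m2.png',cv2.cvtColor(cv2.resize(np.hstack([a,b]),(800,300),interpolation=cv2.INTER_AREA),cv2.COLOR_RGB2BGR))
```

```text
{'clock': np.float64(5.1), 'joints': array([ 0.485,  0.788,  0.432, -0.34 , -1.926, -2.03 ]), 'position': array([565.133, 223.697, 169.326]), 'contact_force': array([0.734, 0.54 , 0.075])}
[[-0.707, -0.026, -0.707], [-0.018, 1.0, -0.018], [0.707, -0.0, -0.707]]
```

View pics/m2.png

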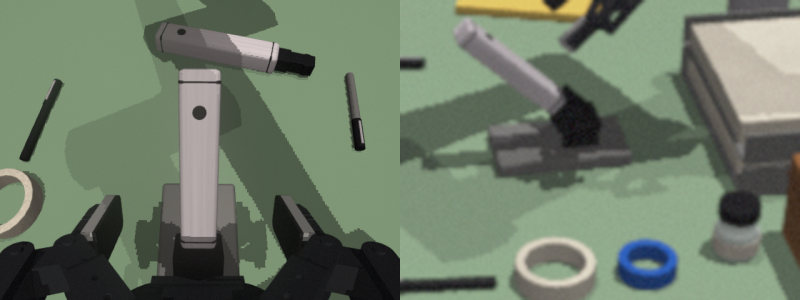

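The pads (inner edges at 122 and 274) straddle the lamp, which sits at about x = 199. In the side crop the lamp runs from (467,30) to the socket at (560,105), and nothing is touching it.

Run:
```python
from h import *
w=load('w2'); s=load('s2')
def P(v,m):
    Rl=Ro.from_euler('z',v[2]).as_matrix()@np.array([[.7071,0,.7071],[0,1,0],[-.7071,0,.7071]])
    return np.array(v[:2]+[115])+np.array(m,float)@Rl.T
for v in ([511,223,.025],[508,220,.025]):
    print('w',(proj(w,P(v,[[-75,15,12],[-75,-15,12],[70,15,12],[70,-15,12]]))*.625).round(0).tolist())
    print('s',((proj(s,P(v,[[-75,0,0],[-75,-15,12],[-75,-15,-12],[70,-15,12],[70,-15,-12]]))-[270,150])*2.5*[1,1]+[400,0]).round(0).tolist())
```

```text
w [[221.0, 69.0], [176.0, 69.0], [216.0, 252.0], [180.0, 252.0]]
s [[459.0, 26.0], [469.0, 25.0], [453.0, 41.0], [564.0, 101.0], [548.0, 116.0]]
w [[217.0, 66.0], [171.0, 66.0], [213.0, 248.0], [177.0, 248.0]]
s [[457.0, 28.0], [467.0, 27.0], [451.0, 43.0], [562.0, 103.0], [546.0, 118.0]]
```

Emit:
{"method": "play_rows", "body": {
  "series": [
    [-7,0,-7,0,0,0],
    [-7,0,-7,0,0,0],
    [-7,0,-7,0,0,0],
    [-7,0,-7,0,0,0],
    [-7,0,-7,0,0,0],
    [-7,0,-7,0,0,0],
    [-5,0,-5,0,0,0],
    [-3,0,-3,0,0,0],
    [0,0,0,0,0,0],
    [0,0,0,0,0,0]
  ]
}}

```text
clock: 5.93
position: [515.5, 223.8, 119.6]
ee_rot: [-0.012, 0.924, -0.005, -0.382]
contact_force: [0.1, 0.1, -0.4]
gripper_width: 85.8
grasp_force: 0.0
```

Emit:
{"method": "play_rows", "body": {
  "series": [
    [0,0,0,0,0,0],
    [0,0,0,0,0,0],
    [0,0,0,0,0,0],
    [0,0,0,0,0,0],
    [0,0,0,0,0,0],
    [0,0,0,0,0,0],
    [0,0,0,0,0,0],
    [0,0,0,0,0,0],
    [0,0,0,0,0,0],
    [0,0,0,0,0,0],
    [0,0,0,0,0,0],
    [0,0,0,0,0,0]
  ],
  "gripper": 0
}}

```text
clock: 6.93
position: [515.2, 223.6, 119.5]
ee_rot: [-0.012, 0.924, -0.005, -0.382]
contact_force: [2.1, -1.8, 3.1]
gripper_width: 28.8
grasp_force: 62.2
```

Emit:
{"method": "play_rows", "body": {
  "series": [
    [-2,-0.05,2,0,0,0],
    [-2,-0.05,2,0,0,0],
    [-2,-0.05,2,0,0,0],
    [-2,-0.05,2,0,0,0],
    [-2,-0.05,2,0,0,0],
    [-2,-0.05,2,0,0,0],
    [0,0,0,0,0,0]
  ]
}}

```text
clock: 7.52
position: [503.7, 223.6, 130.3]
ee_rot: [-0.011, 0.924, -0.004, -0.382]
contact_force: [0.7, -1.4, -0.9]
gripper_width: 29.1
grasp_force: 61.9
```

Emit:
{"method": "play_rows", "body": {
  "series": [
    [-4,-0.1,4,0,0,0],
    [-4,-0.1,4,0,0,0],
    [-4,-0.1,4,0,0,0],
    [-4,-0.1,4,0,0,0],
    [-4,-0.1,4,0,0,0],
    [-4,-0.1,4,0,0,0],
    [-4,-0.1,4,0,0,0],
    [-4,-0.1,4,0,0,0],
    [-4,-0.1,4,0,0,0],
    [-4,-0.1,4,0,0,0],
    [-2,0,8,0,0,0],
    [0,0,10,0,0,0],
    [0,0,10,0,0,0],
    [0,0,10,0,0,0],
    [0,0,0,0,0,0]
  ]
}}

```text
clock: 8.77
position: [462.1, 222.7, 212.0]
ee_rot: [-0.012, 0.925, -0.004, -0.38]
contact_force: [-0.3, -0.2, -1.2]
gripper_width: 29.1
grasp_force: 61.7
```

Run:
```python
from h import *
w=snap('wrist','w3'); s=snap('side','s3')
st=read_state(); print({k:np.round(st[k],3) for k in('clock','joints','position','contact_force','grasp_force')}); print(Ro.from_quat(st['ee_rot']).as_matrix().round(3).tolist())
a=w['image']; b=s['image'][90:240,230:430]; b=cv2.resize(b,(640,480),interpolation=cv2.INTER_CUBIC)
cv2.imwrite('pics/m3.png',cv2.cvtColor(cv2.resize(np.hstack([a,b]),(800,300),interpolation=cv2.INTER_AREA),cv2.COLOR_RGB2BGR))
```

```text
{'clock': np.float64(8.867), 'joints': array([ 0.551,  0.592,  0.17 , -0.377, -1.841, -2.065]), 'position': array([461.247, 222.59 , 209.86 ]), 'contact_force': array([-0.2  , -0.338, -2.048]), 'grasp_force': np.float64(61.732)}
[[-0.708, -0.025, -0.706], [-0.019, 1.0, -0.017], [0.706, 0.001, -0.708]]
```

View pics/m3.png

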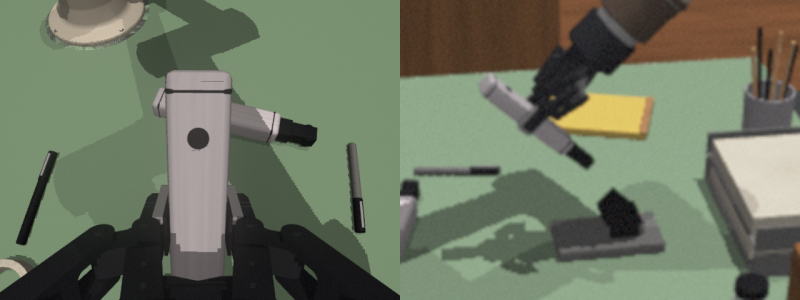

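The lamp is clear of the dock: in the side crop its plug tip is at (588,160), free of the socket at (620,200). Next I level it.

Emit:
{"method": "play_rows", "body": {
  "series": [
    [0,0,8,0,-0.75,0],
    [0,0,8,0,-0.75,0],
    [0,0,8,0,-0.75,0],
    [0,0,8,0,-0.75,0],
    [0,0,8,0,-0.75,0],
    [0,0,8,0,-0.75,0],
    [0,0,8,0,-0.75,0],
    [0,0,8,0,-0.75,0],
    [0,0,8,0,-0.75,0],
    [0,0,8,0,-0.75,0],
    [0,0,0,0,0,0]
  ]
}}

```text
clock: 9.78
position: [459.1, 221.7, 290.7]
ee_rot: [-0.01, 1.0, -0.009, 0.001]
contact_force: [-1.1, 1.0, -1.6]
gripper_width: 29.1
grasp_force: 61.6
```

Run:
```python
from h import *
from scipy.optimize import least_squares as ls
t=load('top0'); s=snap('side','s4'); t4=snap('top','t4')
M=np.array([[130,95],[130,-95],[-130,-95],[-130,95]],float)
def corners(d,seed):
    g=cv2.cvtColor(d['image'],cv2.COLOR_RGB2HSV); m=((g[...,1]<60)&(g[...,2]>130)).astype(np.uint8)
    m=cv2.morphologyEx(m,cv2.MORPH_CLOSE,np.ones((7,7)))
    n,l=cv2.connectedComponents(m); k=(l==l[seed[1],seed[0]]).astype(np.uint8)
    c=max(cv2.findContours(k,cv2.RETR_EXTERNAL,cv2.CHAIN_APPROX_NONE)[0],key=cv2.contourArea)
    h=cv2.convexHull(c)
    return cv2.approxPolyDP(h,0.04*cv2.arcLength(h,True),True).reshape(-1,2).astype(float),k.sum()
def P(v):
    R2=Ro.from_euler('z',v[2]).as_matrix()[:2,:2]; return np.c_[v[:2]+M@R2.T,np.full(4,12)]
for nm,d,seed in(('top0',t,(385,215)),('t4',t4,(385,215)),('side',s,(400,330))):
    c,n=corners(d,seed); print(nm,n,c.tolist())
    if len(c)!=4: continue
    p=proj(d,P(np.array([615,-231,.22]))); o=np.array([c[np.argmin(np.hypot(*(c-q).T))] for q in p])
    r=ls(lambda v:(proj(d,P(v))-o).ravel(),[615,-231,.22]); print(r.x.round(3),r.fun.round(1))
st=read_state(); print({k:np.round(st[k],3) for k in('clock','joints','position','contact_force')}); print(Ro.from_quat(st['ee_rot']).as_matrix().round(3).tolist())
```

```text
top0 172014 [[561.0, 70.0], [639.0, 479.0], [17.0, 479.0], [18.0, 128.0]]
[ 9.46462e+02 -7.92098e+02 -5.56000e-01] [-14.9 -50.9  45.7 -26.   16.   48.  -46.2  21.6]
t4 181222 [[633.0, 56.0], [639.0, 479.0], [17.0, 479.0], [15.0, 122.0]]
[ 9.675860e+02 -1.012426e+03 -6.220000e-01] [-12.8 -50.6  46.5 -22.7  14.   47.9 -46.9  18.3]
side 147365 [[639.0, 321.0], [639.0, 479.0], [0.0, 479.0], [86.0, 137.0], [405.0, 119.0]]
{'clock': np.float64(9.883), 'joints': array([ 0.775,  0.171, -0.212,  0.012, -1.203, -2.331]), 'position': array([459.956, 222.245, 289.041]), 'contact_force': array([-0.329,  0.491, -2.497])}
[[-1.0, -0.019, -0.002], [-0.019, 1.0, -0.018], [0.003, -0.018, -1.0]]
```

Run:
```python
from h import *
from scipy.optimize import least_squares as ls
M=np.array([[130,95],[130,-95],[-130,-95],[-130,95]],float)
def P(v):
    R2=Ro.from_euler('z',v[2]).as_matrix()[:2,:2]; return np.c_[v[:2]+M@R2.T,np.full(4,12)]
for nm,seed in(('t4',(385,215)),('top0',(385,215)),('s4',(400,330))):
    d=load(nm); a=d['image'].astype(int)
    m=((a[...,0]>a[...,1]-2)&(a[...,0]>110)).astype(np.uint8); m=cv2.morphologyEx(m,cv2.MORPH_CLOSE,np.ones((5,5)))
    n,l=cv2.connectedComponents(m); k=(l==l[seed[1],seed[0]]).astype(np.uint8)
    h=cv2.convexHull(max(cv2.findContours(k,cv2.RETR_EXTERNAL,cv2.CHAIN_APPROX_NONE)[0],key=cv2.contourArea))
    c=cv2.approxPolyDP(h,0.04*cv2.arcLength(h,True),True).reshape(-1,2).astype(float); print(nm,k.sum(),c.tolist(),a[seed[1],seed[0]],a[300,60])
    if len(c)!=4: continue
    p=proj(d,P(np.array([615,-231,.22]))); o=np.array([c[np.argmin(np.hypot(*(c-q).T))] for q in p])
    r=ls(lambda v:(proj(d,P(v))-o).ravel(),[615,-231,.22]); print(r.x.round(3),r.fun.round(1))
```

```text
t4 6243 [[400.0, 144.0], [435.0, 227.0], [371.0, 250.0], [337.0, 165.0]] [190 185 167] [115 140 108]
[ 6.18104e+02 -2.29876e+02  2.37000e-01] [-0.2 -0.1  0.1 -1.   0.6  0.3 -0.5  0.7]
top0 6222 [[400.0, 144.0], [435.0, 227.0], [371.0, 250.0], [337.0, 165.0]] [184 179 162] [110 134 104]
[ 6.18104e+02 -2.29876e+02  2.37000e-01] [-0.2 -0.1  0.1 -1.   0.6  0.3 -0.5  0.7]
s4 7546 [[468.0, 331.0], [363.0, 367.0], [323.0, 306.0], [423.0, 277.0]] [218 212 195] [140 164 134]
[ 6.22454e+02 -2.33896e+02  2.53000e-01] [-0.1  0.2  1.8 -1.3 -1.5  0.  -0.   0.8]
```

Emit:
{"method": "play_rows", "body": {
  "series": [
    [8,-22,0,0.017,0,0.1],
    [8,-22,0,0.017,0,0.1],
    [8,-22,0,0.017,0,0.1],
    [8,-22,0,0.017,0,0.1],
    [8,-22,0,0.017,0,0.1],
    [8,-22,0,0.017,0,0.1],
    [8,-22,0,0.017,0,0.1],
    [8,-22,0,0.017,0,0.1],
    [8,-22,0,0.017,0,0.1],
    [8,-22,0,0.017,0,0.1],
    [8,-22,0,0,0,0.1],
    [8,-22,0,0,0,0.1],
    [8,-22,0,0,0,0.1],
    [8,-22,0,0,0,0.1],
    [8,-22,0,0,0,0.1],
    [8,-22,0,0,0,0.1],
    [8,-22,0,0,0,0.1],
    [8,-22,0,0,0,0.1],
    [8,-22,0,0,0,0.1],
    [8,-22,0,0,0,0]
  ]
}}

```text
clock: 11.55
position: [621.3, -219.2, 286.9]
ee_rot: [-0.108, 0.994, 0.001, -0.002]
contact_force: [-0.1, 0.7, -1.6]
gripper_width: 29.2
grasp_force: 61.6
```

Emit:
{"method": "play_rows", "body": {
  "series": [
    [0.3,-1.2,-12,0,0,0.022],
    [0.3,-1.2,-12,0,0,0.022],
    [0.3,-1.2,-12,0,0,0.022],
    [0.3,-1.2,-12,0,0,0.022],
    [0.3,-1.2,-12,0,0,0.022],
    [0.3,-1.2,-12,0,0,0.022],
    [0.3,-1.2,-12,0,0,0.022],
    [0.3,-1.2,-12,0,0,0.022],
    [0.3,-1.2,-12,0,0,0.022],
    [0.3,-1.2,-12,0,0,0.022],
    [0,0,0,0,0,0],
    [0,0,0,0,0,0]
  ]
}}

```text
clock: 12.55
position: [623.7, -229.5, 168.4]
ee_rot: [-0.12, 0.993, 0.0, -0.0]
contact_force: [0.6, -0.4, -1.4]
gripper_width: 29.0
grasp_force: 61.6
```

Run:
```python
from h import *
w=snap('wrist','w5'); s=snap('side','s5'); t=snap('top','t5')
P=[]
for i in range(8):
    st=read_state(); P.append(st['position'])
print(np.mean(P,0).round(1),st['clock'],Ro.from_quat(st['ee_rot']).as_matrix().round(3).tolist())
b=cv2.resize(s['image'][200:400,250:517],(800,600),interpolation=cv2.INTER_CUBIC)
cv2.imwrite('pics/s5c.png',cv2.cvtColor(b,cv2.COLOR_RGB2BGR))
```

```text
[ 624.6 -229.6  170.4] 12.7 [[-0.971, -0.238, 0.003], [-0.238, 0.971, -0.0], [-0.003, -0.001, -1.0]]
```

View pics/s5c.png

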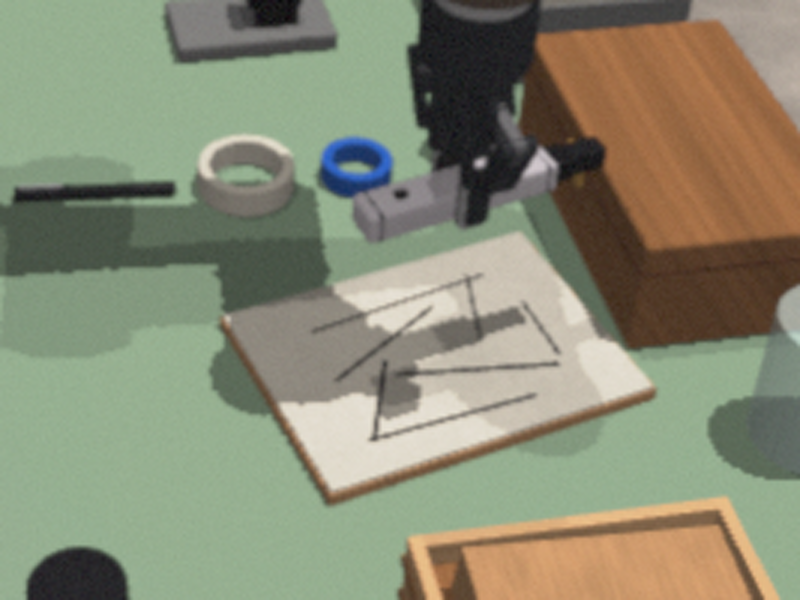

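View pics/w5.png

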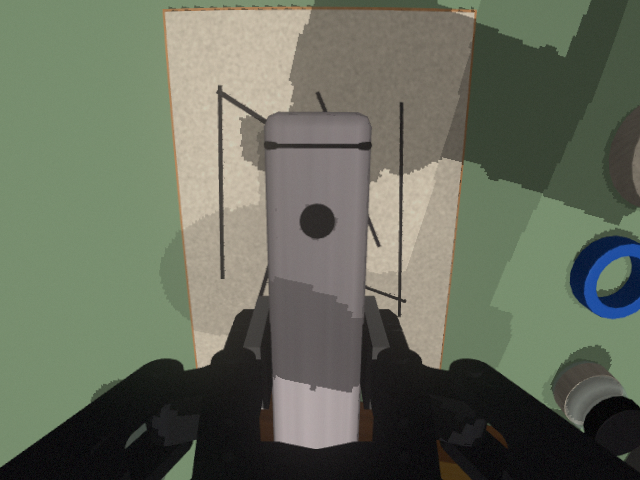

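The side crop shows the lamp held level over the pad, with its free end at (370,215) and its plug at (600,155), and the pad is untouched. In the wrist view the lamp sits straight between the pads, with its free end at row 113 and edges at columns 265 and 371. The pad edges look parallel to it.

Run:
```python
from h import *
from scipy.optimize import least_squares as ls
w=load('w5'); s=load('s5'); T=np.array([624.5,-229.6,170])
sc=lambda p:(np.array(p,float)+.5)/3-.5+np.array([250,200])
def P(v,m):  # v: dx along, dz, yaw, pitch, dy
    Rl=Ro.from_euler('zy',[.24+v[2],v[3]]).as_matrix()
    return T+[0,0,-6]+Ro.from_euler('z',.24).as_matrix()@[v[0],v[4],v[1]]+np.array(m,float)@Rl.T
Ms=[[-75,15,12],[-75,-15,12],[-75,-15,-12],[70,-15,12],[70,-15,-12],[112,0,0]]
Mw=[[-75,15,12],[-75,-15,12],[60,15,12],[60,-15,12]]
pw=lambda v:proj(w,P(v,Mw)); ps=lambda v:(proj(s,P(v,Ms))-[250,200]+.5)*3-.5
print('w',pw(np.zeros(5)).round(0).tolist()); print('s',ps(np.zeros(5)).round(0).tolist())
# wrist sheet alignment
for px in ([[165,11],[473,11],[195,368],[441,368]],): 
    q=onz(w,px,12); print(q.round(0).tolist()); 
    for a,b in((0,2),(1,3)): print(np.arctan2(*(q[a]-q[b])[[1,0]])+np.pi)
    print(np.arctan2(*(q[0]-q[1])[[1,0]])-np.pi/2, q[:2].mean(0)+130*np.array([np.cos(.24),np.sin(.24),0]))
```

```text
w [[375.0, 119.0], [256.0, 119.0], [357.0, 512.0], [274.0, 512.0]]
s [[348.0, 188.0], [368.0, 214.0], [366.0, 242.0], [558.0, 162.0], [554.0, 190.0], [596.0, 150.0]]
[[517.0, -349.0, 12.0], [473.0, -170.0, 12.0], [758.0, -292.0, 12.0], [713.0, -109.0, 12.0]]
0.22881115676418462
0.24727194464644597
-2.90178174227505 [ 620.99556684 -228.18677743   12.        ]
```

Emit:
{"method": "play_rows", "body": {
  "series": [
    [0.3,0.3,-3,0,0,0],
    [0.3,0.3,-3,0,0,0],
    [0.4,0.4,-3,0,0,0],
    [0,0,0,0,0,0],
    [0,0,0,0,0,0],
    [0,0,0,0,0,0],
    [0,0,0,0,0,0],
    [0,0,0,0,0,0],
    [0,0,0,0,0,0],
    [0,0,0,0,0,0],
    [0,0,0,0,0,0],
    [0,0,0,0,0,0]
  ]
}}

```text
clock: 13.7
position: [625.0, -228.5, 160.3]
ee_rot: [-0.12, 0.993, 0.0, 0.001]
contact_force: [-0.4, 0.5, -1.7]
gripper_width: 28.9
grasp_force: 61.6
```

Run:
```python
from h import *
st=read_state(); print({k:np.round(st[k],3) for k in('clock','position','joint_vel','grasp_force','gripper_width','contact_force')},Ro.from_quat(st['ee_rot']).as_matrix().round(3).tolist())
if st['grasp_force']>40 and abs(st['position'][2]-161)<5: print(job_done())
```

```text
{'clock': np.float64(13.7), 'position': array([ 625.003, -228.547,  160.349]), 'joint_vel': array([-0.001,  0.002, -0.001,  0.   ,  0.001,  0.001]), 'grasp_force': np.float64(61.63), 'gripper_width': np.float64(28.922), 'contact_force': array([-0.38 ,  0.482, -1.742])} [[-0.971, -0.238, 0.001], [-0.238, 0.971, 0.0], [-0.001, -0.0, -1.0]]
the job is handed in; nothing more can be done
None
```

I handed the job in at 13.7 s: the lamp is out of its dock and held level and steady over the sheet, strip down, centred and in line with the long side to within a few millimetres, the strip about 13 cm above the paper, and I saw nothing touch the sheet or any other object move.

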